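Clamp the re-glued end panel of a cutlery caddy

ROBOT

A 6-joint arm with a two-finger parallel gripper is mounted at the origin on the work surface. World frame = base frame: x ahead of the robot, y to its left, z up, the work surface at z = 0. Lengths are in m, angles in rad, forces in N, time in s.
With the tool pointing down it reaches from about 0.225 to 0.875 m from the base axis. Payload 3.4 kg.
Tool frame: the origin (TCP) lies between the finger pads; the fingertips stand 14 mm ahead of it and the grasp point (between the pads) lies 5 mm behind it; z points along the fingers, y is the direction in which the jaws open and shut (so a half turn about z gives the same grasp; the last joint's range is limited). The gripper opens to 85 mm and grips with 20 to 120 N. Pads are 22 mm wide; open, the fingers measure 114 mm over their backs; the gripper's body (76 mm by 85 mm) begins 54 mm behind the grasp point. The pads swing forward as they close: fully open they stand 13 mm farther back than shut.
Start: joints at [1.13, 0.276, 1.505, -0, 1.361, -0.121], TCP at [0.181, 0.546, 0.245] pointing down, gripper open.
Joint ranges: [-2.89, 2.89], [-0.75, 2.08], [0.22, 2.7], [-1.18, 4.32], [0.11, 2.71], [-2.7, 2.7]. Speed limits (rad/s): [2.57, 2.57, 3.14, 3.14, 3.14, 3.14].

INTERFACE

Orientations are given as a unit quaternion [w, x, y, z].
In Python, from cell import * gives the robot as it stands. The module is installed in compiled form; this text tells all that it offers.
- The arm moves only by the tool arm_command, never from a script. Its argument "increments" is a list of rows, each a list of 3 entries, a list of its own where there are three numbers: the turn, a rotation vector about the tool's x, y, z in degrees, then the shift along the tool's x, y, z in mm, then the closure, from 0 (fully open) to 1 (shut). A call has 1 to 12 rows; each row is the pose to reach, as a shift and turn from the pose commanded when the call began, along the tool's axes at that moment; what a row does not reach only later rows make up. A row lasts 1/12 s, in which the tool goes at most 41.7 mm and 7.16 degrees, less where a joint would pass 70% of its speed; a pose out of reach is approached as far as the arm can. A call with a gripper value outside its range is refused whole. The fingers move at their own pace and stop on an object; "grip_force" is the grip in N (left out, the last holds). Time passes only in rows, so rows that repeat a pose let the fingers close. It gives the time, the measured TCP pose, the force and the opening at its end, in the units of the state.
- state(): the state, without advancing time (a new reading comes with each control period).
- snapshot(name): name is "scene" or "top" or "wrist"; returns the picture (420x560x3 uint8, red, green, blue); there is no depth.
- camera_info(name): a dict with "intrinsics" (3x3 intrinsics, pixels), "xyz" and "orientation" of the camera in the world. Camera axes: x right, y up, looking along -z (the intrinsics and any distortion apply to the point x, -y, -z); pixel columns grow to the right and rows downward; lengths in m; the calibration is good to about 2 mm. A picture is of the moment at which its call begins: read the wrist's pose just before it. camera_info takes no time and is no camera call; for the wrist camera it gives the pose at the moment of the call.
- finish_job(): hands the job in, once; it reports no verdict.
The state is a dict: "t": time; "joint_positions": joint angles; "dq": joint speeds; "tau": joint torques, N m; "ee_pos": TCP position; "tcp_rot": TCP orientation; "ft_force": force on the tool from outside, world axes, zero at the start; "torque": the same for the moment, N m; "finger_gap": finger opening in m.
Only numpy, scipy, OpenCV 4.12 (cv2) and the standard library are available. Lean on these libraries where they do the work, as an engineer would, in place of code of your own. Each camera call takes 0.05 s, during which the arm holds its last target.

TASK

The pale end panel of the wooden cutlery caddy has just been glued: draw the far jaw of the bar clamp up to it by pumping the orange trigger - squeeze, let go, squeeze again - until the jaw's rubber pad has pushed the panel fully home and is squashed by about 3 mm, snug and never crushed flat. Finish while holding the trigger squeezed like that, so that the pressure stays on the joint. Work the clamp by its trigger only: do not push the far jaw or the caddy by hand, and leave the other things on the counter where they are.

Things in the scene. Friction and masses are not known exactly. Their poses are not given: they have to be found in the camera images.
- clamp: one-hand bar clamp lying flat, its dark housing bolted to a plywood board; neither can shift. Origin on the counter under the housing; x points from handle to jaws, y along the bar from far jaw to housing, z up. In this frame (mm): board x -35..135, y -330..100, top z 12; housing x -30..30, y -18..45, z 30..62; bar along x 0, z 46, its tail reaching y 145 at most
- handle_back (a point): middle of the back (+y) face of the clamp's dark pistol handle. Handle in the clamp frame (mm): x -128..-23, y 26..45, z 32..60. Handle and trigger stick out beyond the board, over bare counter. Over both, along the clamp's y at this x (-63), measure 50 mm at rest and 31 mm squeezed
- trigger_grip (a point): middle of the orange trigger's front (-y) face, where a finger pushes: 90 mm from its hinge, 46 mm above the counter. Trigger 11 mm thick, 84 mm long, 20 mm high (z 36..56 mm). The point moves with the trigger, 19 mm in +y in a full squeeze; at rest the trigger slants 0.21 rad away from the handle, squeezed it is parallel to it
- trigger (a joint): orange trigger on a vertical hinge: 0 = let go, 0.21 rad = squeezed to the handle. A spring returns it (2 to 4 N at trigger_grip; with the pad pressing, 0.4 N more per N of pad force). A ratchet drags the far jaw 36 mm per rad, about 6 mm a full stroke (teeth 3 mm apart). Let it come fully back before the next squeeze; the jaw then stays, or slips back up to 3 mm if its pad is pressed
- far_jaw (a joint): how far bar and far jaw are drawn in (m): 0 = open, pad face 225 mm from the fixed jaw's pad; at most 0.075; moves only in the closing direction (+y of the clamp). The closed caddy between the jaws is 170 mm long
- fixed_pad (a point): middle of the fixed jaw's pad face (36 by 32 mm), which looks in -y of the clamp frame; the caddy ends up pressed against it
- pad (a joint): how far the soft cream rubber pad on the far jaw is squashed (m): 0 = free, 0.010 = flat; it takes 3.5 N per mm
- pad_face (a point): middle of the far jaw's rubber pad face (34 by 32 mm), 46 mm above the counter; the face looks in +y of the clamp frame, at the caddy's end panel
- caddy: open-topped wooden cutlery caddy standing loose on the board between the jaws: 94 mm wide (its x, across), 170 mm long (its y, along the bar) with the panel home, 80 mm high, 0.4 to 0.7 kg. Origin: centre of its underside; the loose end panel is at its -y end; the +y end stands 2 to 5 mm off the fixed jaw
- end_panel (a joint): gap of the loose pale end panel (94 by 10 by 80 mm) from the caddy's end (m): it slides on four dowels, 0 = fully home, up to 0.009 standing off; pushing it home takes about 2 N
- panel_face (a point): outer face of the end panel, on its middle line, 34 mm above the board; the pad meets it near here
- glue_bottle: bystander: white glue bottle with orange cap, 48 mm diameter, 150 mm tall, standing; origin: centre of its underside
- sauce_bottle: bystander: red sauce bottle with white cap, 60 mm diameter, 190 mm tall, standing; origin: centre of its underside
- chopstick_cup: bystander: steel cup 80 mm wide, 100 mm tall, with chopsticks up to 208 mm above the counter; origin: centre of its underside
- dowel_dish: bystander: small yellow sauce dish 90 mm wide, 22 mm tall, with wooden dowel pins in it; origin: centre of its underside
- mallet: bystander: rubber mallet lying flat: wooden handle and black head, 235 mm long, 48 mm high; origin on the counter under it
- soup_spoon: bystander: white soup spoon lying flat, 131 mm long, 14 mm high; origin on the counter under it
- hold_pawl (a joint): debug joint
- drive_pawl (a joint): debug joint
There are look-alikes about, which are no part of the job. Leave any yellow look-alike of the caddy alone.

How it is judged:
On the way, in this order (a step that is already met when the one before it is completed fails the run):
1. the far jaw has been drawn 8 mm or more towards the panel (distance of pad_face from where it was at the start of the episode above 0.008 m), for 0.1 s.
2. the rubber pad presses on the end panel (value of joint pad above 0.0005 m), for 0.1 s.
At the end, for the whole second after the job is handed in: The fingers still press on the trigger (more than 1 N, trigger off its rest), the end panel is home (gap under 1 mm), the far jaw's rubber pad is squashed by 1.5 to 5.5 mm (5 to 19 N) and the caddy stands upright and still (value of joint pad between 0.0015 and 0.0055 m and value of joint end_panel below 0.001 m and contact force between the fingers and trigger above 1 N and value of joint trigger above 0.02 rad and angle between caddy's own z axis and vertical below 0.05 rad and linear speed of caddy below 0.01 m/s); the arm keeps its last pose, push and grip.
It fails at once if the joint is crushed: the rubber pad is squashed by more than 8 mm (28 N) (value of joint pad above 0.008 m).
It fails at once if the robot pushes the far jaw or its bar instead of working the trigger (contact force between any of the arm, the fingers and far_jaw above 3 N).
It fails at once if the robot pushes the caddy or its panel (contact force between any of the arm, the fingers and caddy above 3 N).
It fails at once if a bystander is shoved or knocked by more than 20 mm (distance of any of glue_bottle, sauce_bottle, chopstick_cup, dowel_dish, mallet, soup_spoon from where it was at the start of the episode above 0.02 m).
It also fails if it takes over 72 s, if anything falls off the work surface, if the arm or the gripper's body presses on something with over 40 N, if the wrist force passes 120 N, or if a joint passes its speed limit or range.

## Working session

There is one attempt and no reset: what is moved stays moved. The work goes in short steps, Python scripts to look and compute and a tool call to move; the robot and the scene stay as the last step left them, time stands still between calls to the robot, and variables do not carry over. Pictures are saved under pics/ and viewed, and the job is handed in when it is done.

Besides the shell and the picture viewer there is one more tool, called as a command line: name --argument value ..., lists and objects as JSON in quotes. arm_command: Moves the arm, as the interface text tells. Its arguments: {"type":"object","properties":{"increments":{"type":"array"},"grip_force":{"type":"number"}},"required":["increments"]}

```bash
mkdir -p pics; python3 - <<'E'
from cell import *
import cv2,numpy as np
s=state();print(s)
for n in("scene","top","wrist"):
    im=snapshot(n);cv2.imwrite(f"pics/{n}0.png",im[:,:,::-1]);c=camera_info(n);print(n,c)
E
```

```text
{'t': 0.0, 'joint_positions': array([ 1.12999138e+00,  2.76612891e-01,  1.50618137e+00,  4.85541624e-06,
        1.36067310e+00, -1.20990627e-01]), 'dq': array([-0.00016641, -0.00168073,  0.0003374 , -0.00140069,  0.00169638,
        0.00020846]), 'tau': array([ 1.58296280e-04, -4.16775155e+01, -2.45802605e+01, -1.85791937e-04,
        1.12194935e-02,  1.92972124e-05]), 'ee_pos': array([0.18055123, 0.54537473, 0.24441025]), 'tcp_rot': array([-2.62132990e-04,  1.59226984e-01,  9.87241555e-01, -8.99959729e-04]), 'ft_force': array([ 0.26102787, -0.25020276,  0.22540274]), 'torque': array([-0.02244976, -0.02742162, -0.02079773]), 'finger_gap': 0.08551611439993535}
scene {'intrinsics': array([[425.28580705,   0.        , 281.6032551 ],
       [  0.        , 425.28580705, 210.7389408 ],
       [  0.        ,   0.        ,   1.        ]]), 'xyz': array([ 1.45641923, -0.10246232,  0.66080091]), 'orientation': array([0.64294328, 0.34964725, 0.33250075, 0.59482265])}
top {'intrinsics': array([[546.03207033,   0.        , 279.49071157],
       [  0.        , 546.03207033, 213.12930106],
       [  0.        ,   0.        ,   1.        ]]), 'xyz': array([ 0.28232581, -0.04550511,  1.73437378]), 'orientation': array([-0.70218077, -0.04924248,  0.04763974,  0.70869443])}
wrist {'intrinsics': array([[300.0694037 ,   0.        , 283.83137765],
       [  0.        , 300.0694037 , 200.50799175],
       [  0.        ,   0.        ,   1.        ]]), 'xyz': array([0.1048825 , 0.5699647 , 0.37376522]), 'orientation': array([ 0.80070915, -0.12725782, -0.09089414,  0.57828069])}
```

View pics/scene0.png

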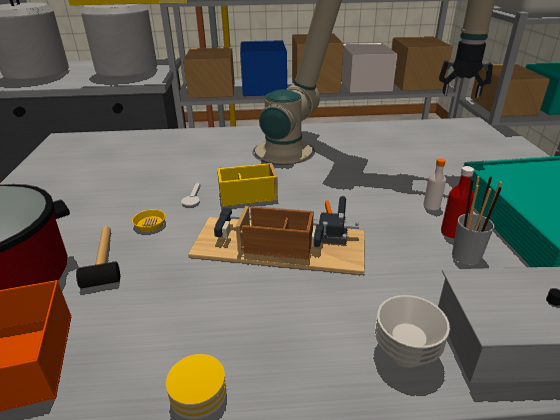

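View pics/top0.png

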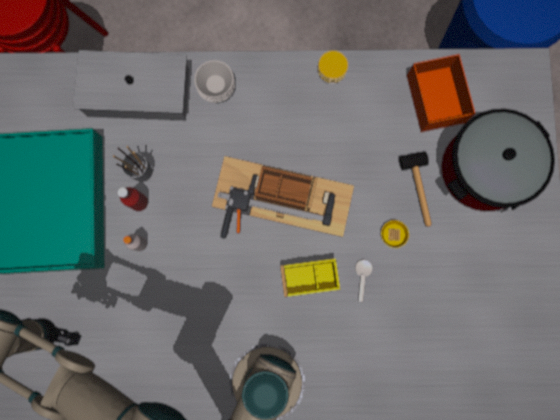

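View pics/wrist0.png

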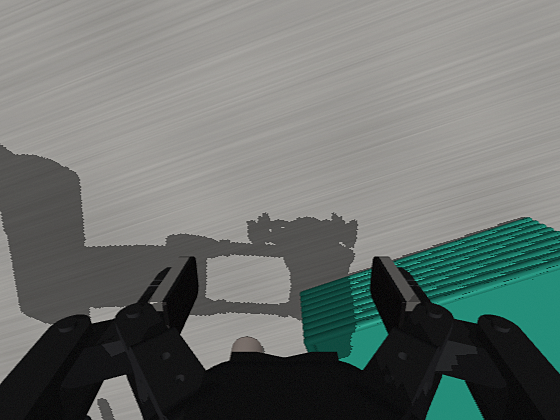

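The top view shows the clamp board around (285,195). The handle is at (228,222) with the orange trigger beside it at (239,220), and the yellow look-alike is at (311,277). Next I'll measure the board and trigger.

```bash
cat > h.py <<'E'
from cell import *
import cv2,numpy as np
from scipy.spatial.transform import Rotation as R
def rot(q): return R.from_quat([q[1],q[2],q[3],q[0]]).as_matrix()
def cast(c,uv,z):
    K=c['intrinsics'];d=np.array([(uv[0]-K[0,2])/K[0,0],-(uv[1]-K[1,2])/K[1,1],-1.]);d=rot(c['orientation'])@d
    o=np.array(c['xyz']);return o+d*(z-o[2])/d[2]
def proj(c,p):
    K=c['intrinsics'];q=rot(c['orientation']).T@(np.array(p)-c['xyz']);return np.array([K[0,2]+K[0,0]*q[0]/-q[2],K[1,2]+K[1,1]*-q[1]/-q[2]])
E
python3 - <<'E'
from h import *
im=cv2.imread('pics/top0.png');c=camera_info('top')
cr=im[140:250,200:370];cv2.imwrite('pics/topz.png',cv2.resize(cr,None,fx=4.5,fy=4.5,interpolation=cv2.INTER_CUBIC))
hsv=cv2.cvtColor(im,cv2.COLOR_BGR2HSV)
m=cv2.inRange(hsv,(10,60,120),(24,200,255));m[:140]=0;m[250:]=0;m[:,:200]=0;m[:,370:]=0
cnt=np.vstack([k for k in cv2.findContours(m,0,2)[0] if cv2.contourArea(k)>20])
r=cv2.minAreaRect(cnt);b=cv2.boxPoints(r);print(r);P=np.array([cast(c,p,0.012) for p in b]);print(b,P.round(4))
for i in range(4): print(np.linalg.norm(P[i]-P[i-1]))
o=cv2.inRange(hsv,(3,150,100),(14,255,255));o[:190]=0;o[250:]=0;o[:,:200]=0;o[:,300:]=0
k=max(cv2.findContours(o,0,2)[0],key=cv2.contourArea);r=cv2.minAreaRect(k);print(r,[cast(c,p,.056).round(4) for p in cv2.boxPoints(r)])
E
```

```text
((282.70098876953125, 195.887939453125), (134.69903564453125, 52.83623504638672), 12.847704887390137)
[[211.16327 206.66881]
 [222.91193 155.15535]
 [354.2387  185.10707]
 [342.49005 236.62053]] [[ 0.5429  0.1751  0.012 ]
 [ 0.7109  0.1385  0.012 ]
 [ 0.6084 -0.2831  0.012 ]
 [ 0.4431 -0.2413  0.012 ]]
0.4282646656368077
0.1719805718184047
0.43388136964935364
0.17052553503374882
((289.0, 195.0), (10.0, 20.0), 90.0) [array([ 0.5868, -0.0419,  0.056 ]), array([ 0.5862, -0.1043,  0.056 ]), array([ 0.5546, -0.1038,  0.056 ]), array([ 0.5552, -0.0416,  0.056 ])]
```

View pics/topz.png

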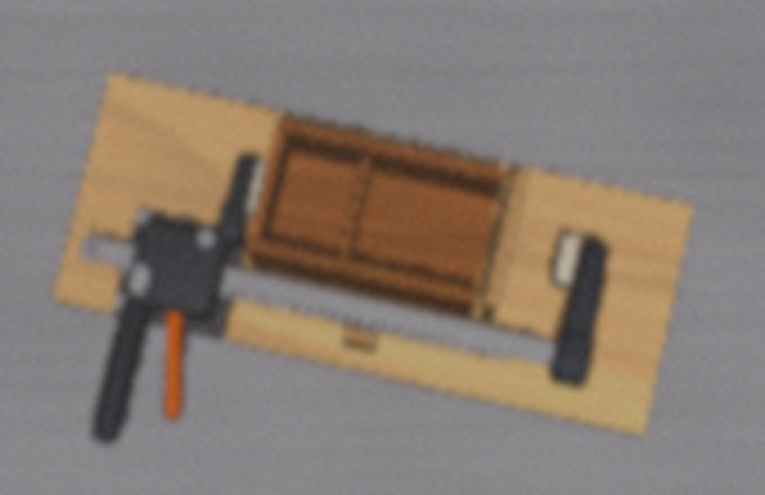

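```bash
python3 - <<'E'
from h import *
im=cv2.imread('pics/top0.png');c=camera_info('top')
P=np.array([[.5429,.1751],[.7109,.1385],[.6084,-.2831],[.4431,-.2413]]);Q=np.array([[-35,100],[135,100],[135,-330],[-35,-330]])/1e3
a=P-P.mean(0);b=Q-Q.mean(0);th=np.arctan2((b[:,0]*a[:,1]-b[:,1]*a[:,0]).sum(),(a*b).sum())
Rm=np.array([[np.cos(th),-np.sin(th)],[np.sin(th),np.cos(th)]]);t=P.mean(0)-Rm@Q.mean(0);print('th deg',np.degrees(th),'origin',t,'res',(P-(Q@Rm.T+t)).round(4))
np.savez('clamp.npz',th=th,t=t)
W=lambda x,y,z:np.r_[Rm@np.array([x,y])/1e3+t,z/1e3]
cv=im.copy()
for p in [(-128,26,60),(-128,45,60),(-63,45,60),(-63,-5,56),(-30,-18,62),(30,-18,62),(30,45,62),(-30,45,62),(0,145,46)]:
    u=proj(c,W(*p));print(p,u.round(1));cv2.circle(cv,tuple(int(round(v*16)) for v in u),8,(255,255,0),-1,shift=4)
cv2.imwrite('pics/chk.png',cv2.resize(cv[140:250,200:370],None,fx=4.5,fy=4.5,interpolation=cv2.INTER_CUBIC))
g=W(-63,20,41);print('target',g)
s=state();T=rot(s['tcp_rot']);print(T.round(3));print('tool shift mm',(T.T@(g-s['ee_pos'])*1e3).round(1))
yd=np.r_[Rm@[0,1],0];print('turn about tool z deg',np.degrees(np.arctan2((T.T@yd)[0]*-1,(T.T@yd)[1])))
E
```

```text
th deg -13.526488330354631 origin [0.55460982 0.07080486] res [[-0.0011 -0.0011]
 [ 0.0016  0.002 ]
 [-0.0003 -0.0015]
 [-0.0003  0.0006]]
(-128, 26, 60) [224.9 238.5]
(-128, 45, 60) [218.9 237.1]
(-63, 45, 60) [223.9 216.7]
(-63, -5, 56) [239.7 220.5]
(-30, -18, 62) [246.2 210.8]
(30, -18, 62) [250.7 192.2]
(30, 45, 62) [231.  187.7]
(-30, 45, 62) [226.4 206.3]
(0, 145, 46) [198.2 190.8]
target [0.49803521 0.10498548 0.041     ]
[[-0.949  0.314 -0.001]
 [ 0.314  0.949 -0.001]
 [ 0.    -0.001 -1.   ]]
tool shift mm [-439.8 -318.1  204. ]
turn about tool z deg -4.795361296844829
```

View pics/chk.png

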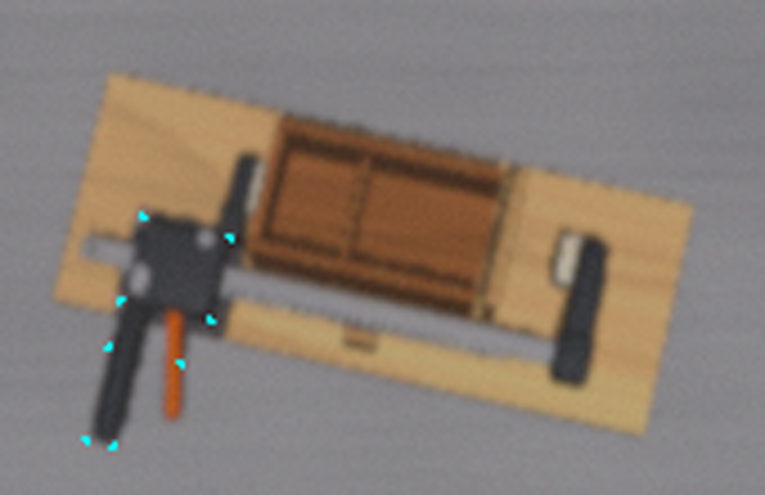

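The projected clamp points land on the clamp to within about 3 mm, so I'll hover over the handle.

arm_command --increments '[[[0,0,-4.8],[-440,-318,0],0],[[0,0,-4.8],[-440,-318,0],0],[[0,0,-4.8],[-440,-318,0],0],[[0,0,-4.8],[-440,-318,0],0],[[0,0,-4.8],[-440,-318,0],0],[[0,0,-4.8],[-440,-318,0],0],[[0,0,-4.8],[-440,-318,0],0],[[0,0,-4.8],[-440,-318,0],0],[[0,0,-4.8],[-440,-318,0],0],[[0,0,-4.8],[-440,-318,0],0],[[0,0,-4.8],[-440,-318,0],0],[[0,0,-4.8],[-440,-318,0],0]]'

```text
t: 1.15
ee_pos: [0.474, 0.1385, 0.2453]
tcp_rot: [-0.0, 0.118, 0.993, 0.0]
ft_force: [1.0, 0.9, 0.1]
finger_gap: 0.085
```

arm_command --increments '[[[0,0,0],[-15,-38,0],0],[[0,0,0],[-15,-38,60],0],[[0,0,0],[-15,-38,90],0],[[0,0,0],[-15,-38,90],0],[[0,0,0],[-15,-38,90],0]]'

```text
t: 1.57
ee_pos: [0.4766, 0.0996, 0.1528]
tcp_rot: [-0.004, 0.118, 0.993, -0.001]
ft_force: [-1.2, 0.4, 0.2]
finger_gap: 0.0853
```

```bash
python3 - <<'E'
from h import *
s=state();print(s['ee_pos'],s['tcp_rot'],s['t'],s['ft_force'])
c=camera_info('wrist');im=snapshot('wrist');cv2.imwrite('pics/w1.png',im[:,:,::-1])
z=np.load('clamp.npz');th=float(z['th']);Rm=np.array([[np.cos(th),-np.sin(th)],[np.sin(th),np.cos(th)]])
for p in [(-128,26,60),(-128,45,60),(-63,45,60),(-63,-5,56),(-30,-18,62),(-30,45,62)]:
    print(p,proj(c,np.r_[Rm@np.array(p[:2])/1e3+z['t'],p[2]/1e3]).round(1))
np.save('w1cam.npy',c,allow_pickle=True)
E
```

```text
[0.4766167  0.0996477  0.15281752] [-3.73369435e-03  1.17995442e-01  9.93006934e-01 -6.04124760e-04] 1.5667 [-1.21036208  0.38901851  0.17745808]
(-128, 26, 60) [307.  152.6]
(-128, 45, 60) [332.7 152.6]
(-63, 45, 60) [328.8 233.4]
(-63, -5, 56) [267.  231.4]
(-30, -18, 62) [251.7 270.8]
(-30, 45, 62) [327.4 270.8]
```

View pics/w1.png

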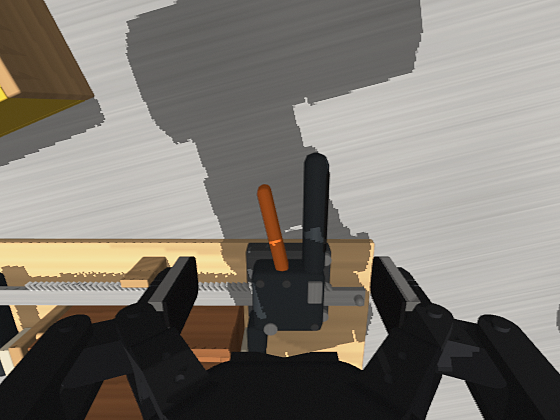

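The handle is at (315,200) and the trigger at (270,225), both close to the prediction. I'll descend straddling both, then narrow the fingers a little.

arm_command --increments '[[[0,0,0],[-19.5,10,20],0],[[0,0,0],[-19.5,10,60],0],[[0,0,0],[-19.5,10,100],0],[[0,0,0],[-19.5,10,123],0],[[0,0,0],[-19.5,10,123],0],[[0,0,0],[-19.5,10,123],0.1],[[0,0,0],[-19.5,10,123],0.2],[[0,0,0],[-19.5,10,123],0.25],[[0,0,0],[-19.5,10,123],0.25]]' --grip_force 60

```text
t: 2.37
ee_pos: [0.5023, 0.1055, 0.0346]
tcp_rot: [0.002, 0.118, 0.993, 0.001]
ft_force: [-0.8, 0.9, 0.4]
finger_gap: 0.0644
```

```bash
cat > look.py <<'E'
from h import *
import sys
n=sys.argv[1]
s=state();z=np.load('clamp.npz');th=float(z['th']);Rm=np.array([[np.cos(th),-np.sin(th)],[np.sin(th),np.cos(th)]])
p=Rm.T@(s['ee_pos'][:2]-z['t'])*1e3
fc=Rm.T@s['ft_force'][:2]
print('t',s['t'],'clamp xy',p.round(1),'z',s['ee_pos'][2].round(4),'gap',round(s['finger_gap']*1e3,1),'f',fc.round(2),s['ft_force'][2].round(2),'front',(p[1]-s['finger_gap']*500).round(1))
for v in sys.argv[2:]:
    im=snapshot(v)[:,:,::-1];cv2.imwrite(f'pics/{v}{n}.png',im)
    if v=='top': cv2.imwrite(f'pics/topz{n}.png',cv2.resize(im[140:250,200:370],None,fx=4.5,fy=4.5,interpolation=cv2.INTER_CUBIC))
    if v=='scene': cv2.imwrite(f'pics/scenez{n}.png',cv2.resize(im[160:290,180:380],None,fx=4,fy=4,interpolation=cv2.INTER_CUBIC))
E
python3 look.py a wrist scene
```

```text
t 2.3667 clamp xy [-59.   21.5] z 0.0346 gap 64.4 f [-0.98  0.64] 0.44 front -10.7
```

View pics/wrista.png

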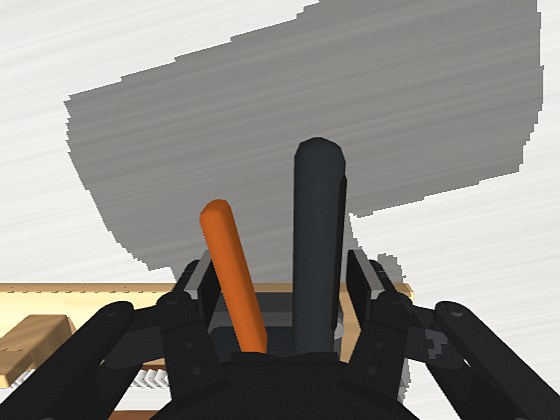

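View pics/sceneza.png

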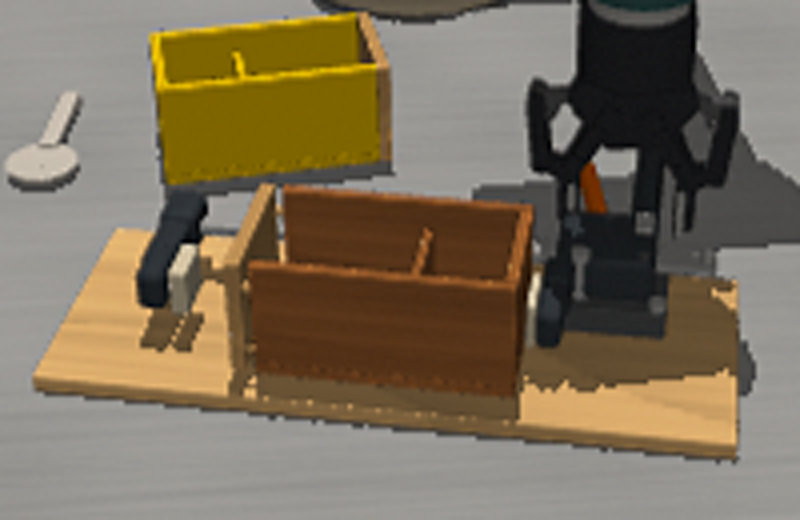

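The fingers straddle the handle and trigger: the trigger is at (235,280), with the pads at (200,285) and (365,285). First a test squeeze in y, moving x by +4 to sit on the grip point.

arm_command --increments '[[[0,0,0],[4,6,0],0.25],[[0,0,0],[4,10,0],0.25],[[0,0,0],[4,14,0],0.25],[[0,0,0],[4,14,0],0.25]]'

```text
t: 2.8
ee_pos: [0.5, 0.1202, 0.0325]
tcp_rot: [0.0, 0.117, 0.993, -0.0]
ft_force: [1.2, -1.9, 2.3]
finger_gap: 0.0641
```

```bash
python3 look.py b wrist
```

```text
t 2.8 clamp xy [-64.7  35.3] z 0.0325 gap 64.1 f [ 1.6  -1.56] 2.25 front 3.2
```

View pics/wristb.png

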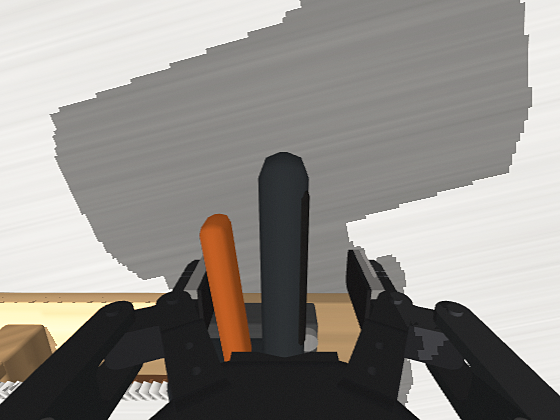

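The trigger (225,285) is partly pressed. I'll continue the stroke.

arm_command --increments '[[[0,0,0],[0,5,0],0.25],[[0,0,0],[0,10,0],0.25],[[0,0,0],[0,10,0],0.25],[[0,0,0],[0,10,0],0.25]]'

```text
t: 3.18
ee_pos: [0.5025, 0.1297, 0.0322]
tcp_rot: [0.0, 0.118, 0.993, 0.0]
ft_force: [1.1, -3.5, 0.4]
finger_gap: 0.064
```

```bash
python3 look.py c wrist
```

```text
t 3.1833 clamp xy [-64.5  45.1] z 0.0322 gap 64.0 f [ 1.86 -3.19] 0.35 front 13.1
```

View pics/wristc.png

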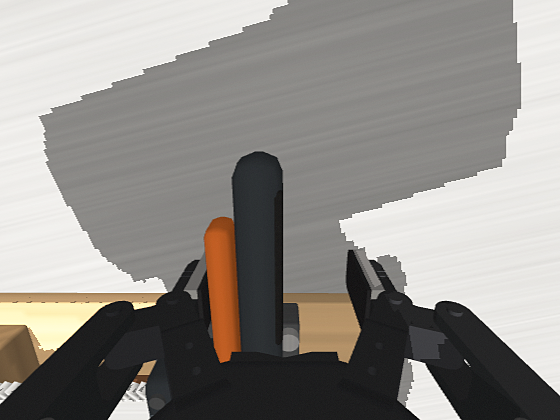

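Nearly fully squeezed: the trigger is parallel to the handle at (222,290). Now one release-and-squeeze cycle, then a check of the jaw.

arm_command --increments '[[[0,0,0],[0,-15,0],0.25],[[0,0,0],[0,-25,0],0.25],[[0,0,0],[0,-25,0],0.25],[[0,0,0],[0,-25,0],0.25],[[0,0,0],[0,-14,0],0.25],[[0,0,0],[0,-6,0],0.25],[[0,0,0],[0,0,0],0.25],[[0,0,0],[0,0.5,0],0.25],[[0,0,0],[0,0.5,0],0.25]]'

```text
t: 3.98
ee_pos: [0.5024, 0.1301, 0.0321]
tcp_rot: [0.0, 0.116, 0.993, -0.001]
ft_force: [-0.4, -5.8, -1.3]
finger_gap: 0.064
```

```bash
python3 look.py d scene top
```

```text
t 3.9833 clamp xy [-64.6  45.5] z 0.0321 gap 64.0 f [ 0.97 -5.78] -1.34 front 13.5
```

View pics/scenezd.png

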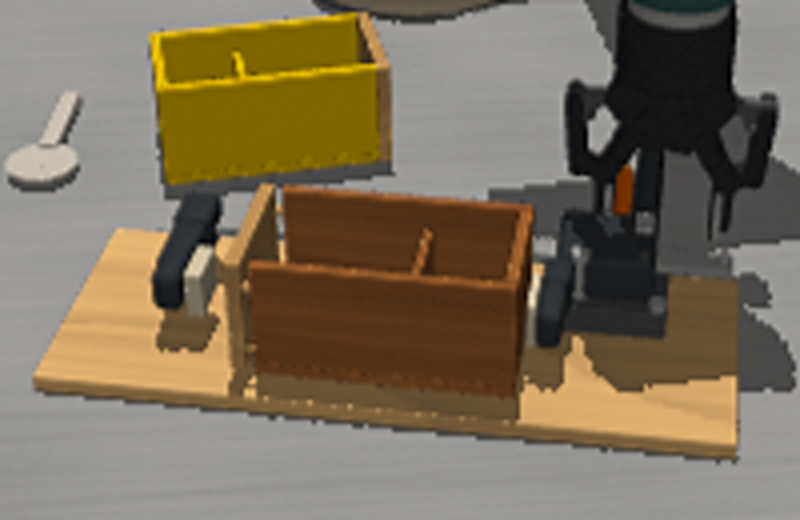

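View pics/topzd.png

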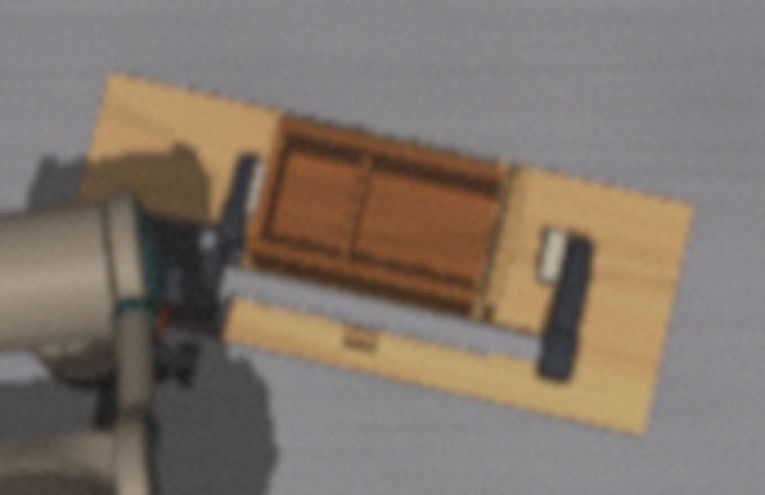

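The jaw has moved about 10 mm after two strokes. I'll measure the pad from the cream mask to get the scale.

```bash
cat > pad.py <<'E'
from h import *
import sys
c=camera_info('top');z=np.load('clamp.npz');th=float(z['th']);Rm=np.array([[np.cos(th),-np.sin(th)],[np.sin(th),np.cos(th)]])
cl=lambda uv,zz:Rm.T@(cast(c,uv,zz)[:2]-z['t'])*1e3
def pad(im):
    hsv=cv2.cvtColor(im,cv2.COLOR_BGR2HSV);m=cv2.inRange(hsv,(10,10,140),(35,70,255))
    m[:140]=0;m[250:]=0;m[:,:290]=0;m[:,345:]=0
    ks=[k for k in cv2.findContours(m,0,2)[0]]
    if not ks: return None
    k=max(ks,key=cv2.contourArea)
    w=np.zeros(m.shape);cv2.drawContours(m0:=np.zeros_like(m),[k],0,1,-1);ys,xs=np.nonzero(m0)
    return cl((xs.mean(),ys.mean()),.062),len(xs)
if __name__=='__main__':
    for f in sys.argv[1:]: print(f,pad(cv2.imread(f)))
E
python3 pad.py pics/top0.png pics/topd.png
python3 - <<'E'
from pad import *
im=cv2.imread('pics/top0.png')
# profile along bar through pad centre line, at panel top (z=92)
x0=pad(im)[0][0]
g=[]
for y in range(-270,-180,3):
    pw=Rm@np.array([x0,y])/1e3+z['t'];uv=proj(c,np.r_[pw,.092]);g.append((y,cv2.getRectSubPix(im,(1,1),tuple(map(float,uv)))[0,0].tolist()))
for i in g: print(*i)
E
```

```text
pics/top0.png (array([  68.64646606, -248.43784018]), 36)
pics/topd.png (array([  68.2458122 , -237.72800908]), 37)
-270 [59, 65, 72]
-267 [57, 52, 54]
-264 [57, 51, 51]
-261 [55, 51, 51]
-258 [54, 55, 56]
-255 [73, 81, 88]
-252 [113, 128, 138]
-249 [143, 162, 173]
-246 [146, 165, 178]
-243 [129, 147, 159]
-240 [96, 115, 128]
-237 [78, 109, 135]
-234 [90, 132, 168]
-231 [99, 144, 182]
-228 [101, 146, 183]
-225 [101, 146, 183]
-222 [102, 146, 183]
-219 [98, 143, 181]
-216 [96, 141, 178]
-213 [96, 138, 176]
-210 [88, 131, 167]
-207 [86, 128, 164]
-204 [84, 124, 161]
-201 [72, 110, 142]
-198 [60, 89, 115]
-195 [52, 76, 103]
-192 [51, 77, 113]
-189 [50, 81, 127]
-186 [50, 83, 132]
-183 [49, 82, 132]
```

arm_command --increments '[[[0,0,0],[0,-15,0],0.25],[[0,0,0],[0,-25,0],0.25],[[0,0,0],[0,-25,0],0.25],[[0,0,0],[0,-25,0],0.25],[[0,0,0],[0,-14,0],0.25],[[0,0,0],[0,-6,0],0.25],[[0,0,0],[0,0,0],0.25],[[0,0,0],[0,0.5,0],0.25],[[0,0,0],[0,0.5,0],0.25]]'

```text
t: 4.83
ee_pos: [0.5031, 0.13, 0.0323]
tcp_rot: [0.001, 0.116, 0.993, -0.001]
ft_force: [0.6, -8.2, 0.7]
finger_gap: 0.0641
```

```bash
python3 look.py e top; python3 pad.py pics/tope.png
```

```text
t 4.8333 clamp xy [-64.   45.5] z 0.0323 gap 64.1 f [ 2.48 -7.84] 0.74 front 13.4
pics/tope.png (array([  66.81391557, -232.71398818]), 43)
```

arm_command --increments '[[[0,0,0],[0,-15,0],0.25],[[0,0,0],[0,-25,0],0.25],[[0,0,0],[0,-25,0],0.25],[[0,0,0],[0,-25,0],0.25],[[0,0,0],[0,-14,0],0.25],[[0,0,0],[0,-6,0],0.25],[[0,0,0],[0,0,0],0.25],[[0,0,0],[0,0,0],0.25],[[0,0,0],[0,0,0],0.25]]'

```text
t: 5.63
ee_pos: [0.503, 0.13, 0.0323]
tcp_rot: [0.0, 0.116, 0.993, -0.001]
ft_force: [1.0, -7.6, -0.7]
finger_gap: 0.0641
```

```bash
python3 look.py f top; python3 pad.py pics/topf.png
```

```text
t 5.6333 clamp xy [-64.1  45.5] z 0.0323 gap 64.1 f [ 2.71 -7.16] -0.66 front 13.4
pics/topf.png (array([  66.63042172, -228.16615943]), 39)
```

arm_command --increments '[[[0,0,0],[0,-15,0],0.25],[[0,0,0],[0,-25,0],0.25],[[0,0,0],[0,-25,0],0.25],[[0,0,0],[0,-25,0],0.25],[[0,0,0],[0,-14,0],0.25],[[0,0,0],[0,-6,0],0.25],[[0,0,0],[0,0,0],0.25],[[0,0,0],[0,0,0],0.25],[[0,0,0],[0,0,0],0.25]]'

```text
t: 6.43
ee_pos: [0.503, 0.13, 0.0323]
tcp_rot: [0.0, 0.116, 0.993, -0.001]
ft_force: [1.4, -7.8, 0.0]
finger_gap: 0.0639
```

```bash
python3 look.py g top scene; python3 pad.py pics/topg.png
```

```text
t 6.4333 clamp xy [-64.1  45.5] z 0.0323 gap 63.9 f [ 3.22 -7.21] 0.03 front 13.6
pics/topg.png (array([  68.38676998, -223.19649833]), 38)
```

View pics/scenezg.png

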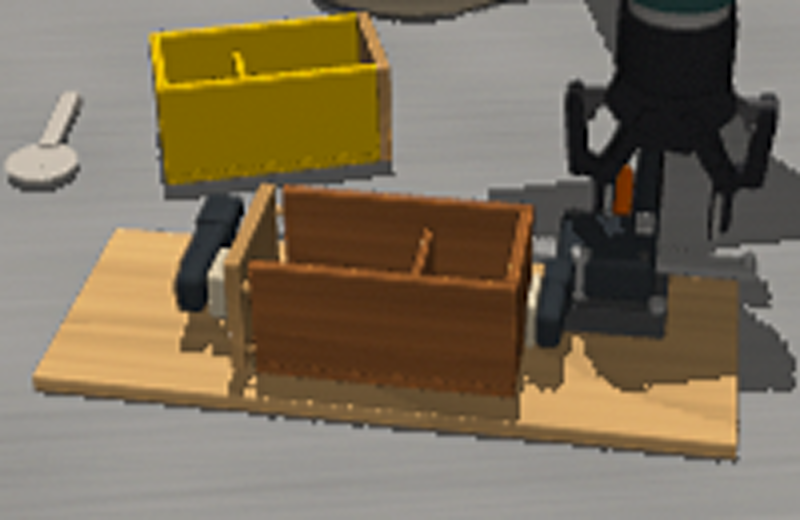

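Travel is about 25 mm after five strokes, with the pad still clear of the panel. Two more full strokes.

arm_command --increments '[[[0,0,0],[0,-15,0],0.25],[[0,0,0],[0,-25,0],0.25],[[0,0,0],[0,-25,0],0.25],[[0,0,0],[0,-25,0],0.25],[[0,0,0],[0,-14,0],0.25],[[0,0,0],[0,-6,0],0.25],[[0,0,0],[0,0,0],0.25],[[0,0,0],[0,0,0],0.25],[[0,0,0],[0,0,0],0.25]]'

```text
t: 7.28
ee_pos: [0.503, 0.13, 0.0322]
tcp_rot: [0.0, 0.116, 0.993, -0.001]
ft_force: [0.8, -7.9, 0.9]
finger_gap: 0.0643
```

```bash
python3 look.py h top scene; python3 pad.py pics/toph.png
```

```text
t 7.2833 clamp xy [-64.1  45.5] z 0.0322 gap 64.3 f [ 2.62 -7.48] 0.95 front 13.4
pics/toph.png (array([  67.17550815, -217.9417149 ]), 38)
```

View pics/topzh.png

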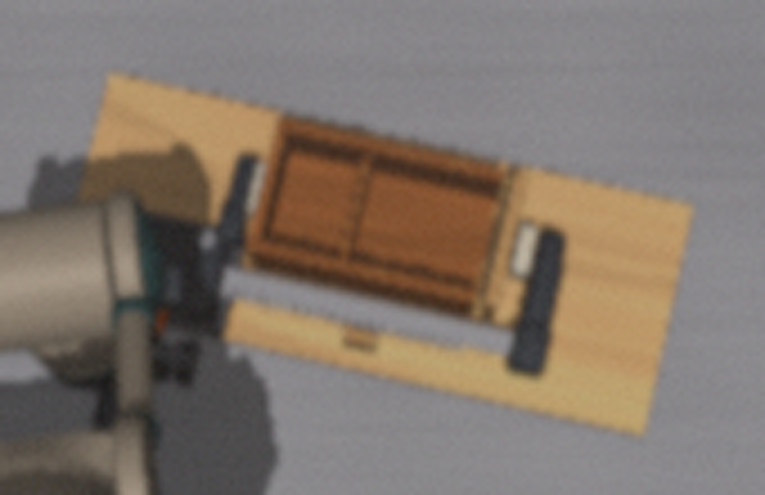

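View pics/scenezh.png

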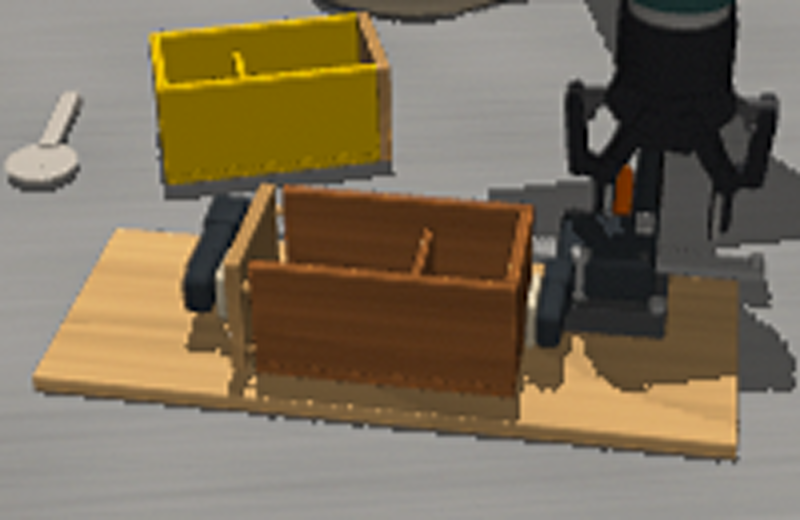

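Travel is about 30 mm and the pad is still clear of the panel. Next stroke.

arm_command --increments '[[[0,0,0],[0,-15,0],0.25],[[0,0,0],[0,-25,0],0.25],[[0,0,0],[0,-25,0],0.25],[[0,0,0],[0,-25,0],0.25],[[0,0,0],[0,-14,0],0.25],[[0,0,0],[0,-6,0],0.25],[[0,0,0],[0,0,0],0.25],[[0,0,0],[0,0,0],0.25],[[0,0,0],[0,0,0],0.25]]'

```text
t: 8.13
ee_pos: [0.503, 0.13, 0.0323]
tcp_rot: [0.0, 0.116, 0.993, -0.001]
ft_force: [0.3, -8.5, 0.2]
finger_gap: 0.0643
```

```bash
python3 look.py i top ; python3 pad.py pics/topi.png
```

```text
t 8.1333 clamp xy [-64.   45.5] z 0.0323 gap 64.3 f [ 2.23 -8.17] 0.18 front 13.4
pics/topi.png (array([  66.991769  , -213.90800409]), 35)
```

arm_command --increments '[[[0,0,0],[0,-15,0],0.25],[[0,0,0],[0,-25,0],0.25],[[0,0,0],[0,-25,0],0.25],[[0,0,0],[0,-25,0],0.25],[[0,0,0],[0,-14,0],0.25],[[0,0,0],[0,-6,0],0.25],[[0,0,0],[0,0,0],0.25],[[0,0,0],[0,0,0],0.25],[[0,0,0],[0,0,0],0.25]]'

```text
t: 8.93
ee_pos: [0.503, 0.13, 0.0323]
tcp_rot: [0.0, 0.116, 0.993, -0.001]
ft_force: [0.3, -8.5, 0.6]
finger_gap: 0.0639
```

```bash
python3 look.py j top scene; python3 pad.py pics/topj.png
cat > jaw.py <<'E'
# jaw travel from the dark jaw body in the top view (z~62), relative to first picture
from pad import *
def jaw(im):
    g=cv2.cvtColor(im,cv2.COLOR_BGR2GRAY).astype(np.float32)
    ys=np.arange(-330,-150,.5);acc=0
    for x in np.arange(20,90,5):
        pw=(np.c_[np.full(len(ys),x),ys]/1e3)@Rm.T+z['t'];uv=np.array([proj(c,np.r_[p,.062]) for p in pw],np.float32)
        acc=acc+cv2.remap(g,uv[:,0].reshape(1,-1),uv[:,1].reshape(1,-1),1)[0]
    acc/=14
    i=np.argmin(np.where(ys<-195,acc,999)); lo=acc[i];h=(lo+140)/2
    l=i
    while acc[l]<95:l-=1
    f=(95-acc[l+1])/(acc[l]-acc[l+1]);return ys[l+1]-f*.5,lo
if __name__=='__main__':
    r=jaw(cv2.imread('pics/top0.png'))[0]
    for f in sys.argv[1:]: a=jaw(cv2.imread(f));print(f,'travel',round(a[0]-r,2),a)
E
python3 jaw.py pics/top[0defghij].png
```

```text
t 8.9333 clamp xy [-64.   45.5] z 0.0323 gap 63.9 f [ 2.28 -8.17] 0.61 front 13.5
pics/topj.png (array([  67.2754395 , -209.00579215]), 36)
pics/top0.png travel 0.0 (np.float64(-275.6192888393998), np.float32(54.861187))
pics/topd.png travel 10.22 (np.float64(-265.4024524986744), np.float32(56.316547))
pics/tope.png travel 15.22 (np.float64(-260.40278577804565), np.float32(56.20236))
pics/topf.png travel 20.09 (np.float64(-255.52968500554562), np.float32(57.336147))
pics/topg.png travel 25.07 (np.float64(-250.5486743040383), np.float32(57.515068))
pics/toph.png travel 30.05 (np.float64(-245.5738249272108), np.float32(56.96401))
pics/topi.png travel 34.74 (np.float64(-240.8792550265789), np.float32(57.797085))
pics/topj.png travel 39.76 (np.float64(-235.8593546152115), np.float32(57.057686))
```

View pics/topzj.png

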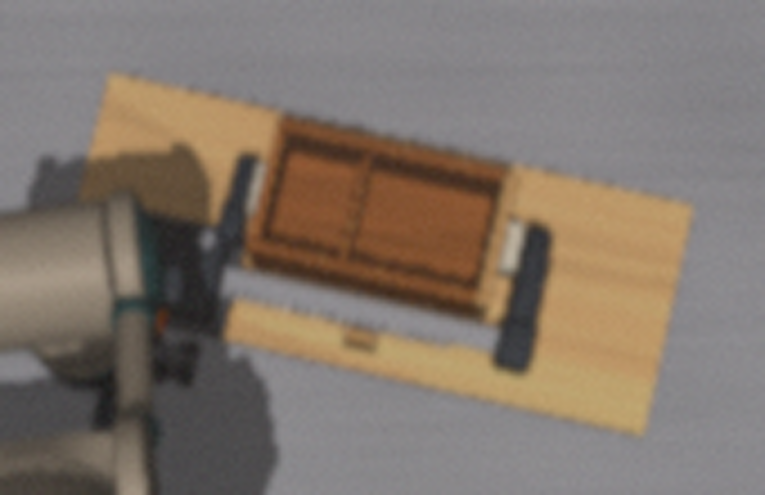

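View pics/scenezj.png

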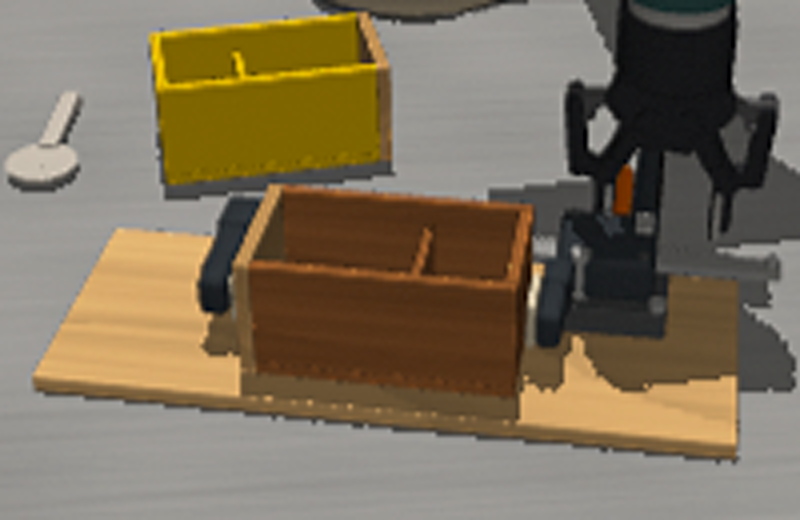

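The panel has moved and looks nearly home. I'll check the geometry with an intensity profile between the jaws.

```bash
python3 - <<'E'
from pad import *
cl2=lambda u,v,zz:cl((200+(u+.5)/4.5-.5,140+(v+.5)/4.5-.5),zz).round(1)
for n,p in dict(fixface=(262,190),farface=(502,248),fixjaw_back=(228,210),tail=(90,248)).items(): print(n,cl2(*p,.062))
for n,p in dict(cad_tl=(286,116),cad_tr_wall=(497,165),cad_bl=(248,265),cad_br=(486,312),panel_out_top=(520,168)).items(): print(n,cl2(*p,.092))
for f in ['0','h','i','j']:
    im=cv2.imread(f'pics/top{f}.png');g=im.astype(np.float32)
    for x,zz in [(95,.092)]:
        ys=np.arange(-230,-185,2.);pw=(np.c_[np.full(len(ys),x),ys]/1e3)@Rm.T+z['t'];uv=np.array([proj(c,np.r_[p,zz]) for p in pw],np.float32)
        print(f,[(int(y),int(v[0]),int(v[2])) for y,v in zip(ys,cv2.remap(g,uv[:,:1].T.copy(),uv[:,1:].T.copy(),1)[0])])
E
python3 - <<'E'
import cv2
im=[cv2.imread(f'pics/scene{n}.png')[200:265,225:300] for n in('g','h','j')]
cv2.imwrite('pics/cmp.png',cv2.hconcat([cv2.resize(i,None,fx=3.5,fy=5,interpolation=cv2.INTER_NEAREST) for i in im]))
E
```

```text
fixface [ 67.  -32.2]
farface [  64.5 -203. ]
fixjaw_back [ 48.  -12.5]
tail [ 0.7 74.2]
cad_tl [115.2 -38.9]
cad_tr_wall [ 114.3 -186.7]
cad_bl [  9.1 -37.4]
cad_br [  13.9 -201.5]
panel_out_top [ 115.8 -202.4]
0 [(-230, 104, 184), (-228, 104, 184), (-226, 104, 183), (-224, 103, 183), (-222, 102, 183), (-220, 103, 184), (-218, 103, 184), (-216, 104, 184), (-214, 102, 181), (-212, 97, 175), (-210, 90, 166), (-208, 87, 165), (-206, 85, 164), (-204, 82, 160), (-202, 79, 151), (-200, 75, 137), (-198, 66, 121), (-196, 61, 111), (-194, 58, 107), (-192, 51, 97), (-190, 44, 88), (-188, 39, 81), (-186, 37, 77)]
h [(-230, 105, 187), (-228, 105, 187), (-226, 104, 187), (-224, 104, 187), (-222, 105, 188), (-220, 105, 188), (-218, 105, 187), (-216, 105, 185), (-214, 103, 183), (-212, 99, 178), (-210, 92, 171), (-208, 89, 167), (-206, 86, 165), (-204, 84, 162), (-202, 82, 154), (-200, 78, 141), (-198, 68, 125), (-196, 62, 115), (-194, 60, 110), (-192, 51, 99), (-190, 44, 89), (-188, 38, 80), (-186, 37, 79)]
i [(-230, 104, 186), (-228, 104, 187), (-226, 105, 187), (-224, 105, 187), (-222, 105, 188), (-220, 107, 188), (-218, 107, 188), (-216, 105, 187), (-214, 105, 187), (-212, 104, 185), (-210, 101, 180), (-208, 97, 174), (-206, 92, 168), (-204, 89, 165), (-202, 83, 157), (-200, 74, 145), (-198, 68, 125), (-196, 59, 107), (-194, 48, 91), (-192, 44, 86), (-190, 39, 82), (-188, 38, 80), (-186, 37, 78)]
j [(-230, 104, 186), (-228, 105, 187), (-226, 106, 188), (-224, 107, 189), (-222, 106, 188), (-220, 106, 187), (-218, 106, 187), (-216, 106, 188), (-214, 105, 187), (-212, 105, 186), (-210, 107, 187), (-208, 105, 184), (-206, 102, 179), (-204, 95, 172), (-202, 92, 170), (-200, 89, 167), (-198, 83, 161), (-196, 76, 147), (-194, 67, 127), (-192, 53, 101), (-190, 42, 82), (-188, 37, 74), (-186, 36, 75)]
```

View pics/cmp.png

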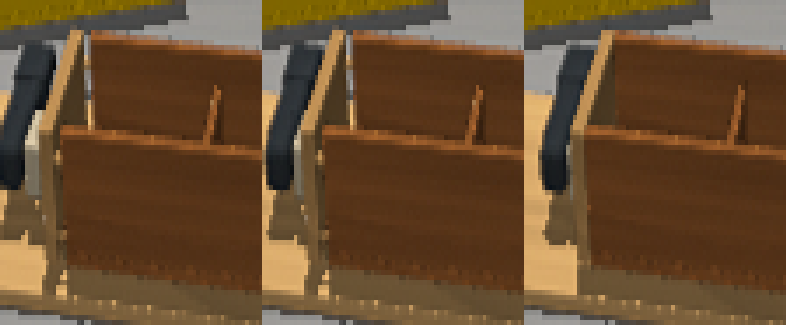

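```bash
cat > mv.py <<'E'
from pad import *
def reg(f,x0,x1,y0,y1,zz):
    # resample crop in clamp frame at height zz, 0.5 mm/px
    xs=np.arange(x0,x1,.5);ys=np.arange(y0,y1,.5);Y,X=np.meshgrid(ys,xs)
    pw=(np.c_[X.ravel(),Y.ravel()]/1e3)@Rm.T+z['t'];p3=np.c_[pw,np.full(len(pw),zz)]
    K=c['intrinsics'];q=(p3-c['xyz'])@rot(c['orientation']);u=K[0,2]+K[0,0]*q[:,0]/-q[:,2];v=K[1,2]+K[1,1]*q[:,1]/q[:,2]
    im=cv2.cvtColor(cv2.imread(f),cv2.COLOR_BGR2GRAY).astype(np.float32)
    return cv2.remap(im,u.reshape(X.shape).astype(np.float32),v.reshape(X.shape).astype(np.float32),cv2.INTER_CUBIC)
def shift(f,ref='pics/top0.png',box=(8,118,-180,-30),zz=.092):
    a=reg(ref,*box,zz);b=reg(f,*box,zz);s,r=cv2.phaseCorrelate(a,b,cv2.createHanningWindow(a.shape[::-1],cv2.CV_32F));return round(s[0]*.5,2),round(s[1]*.5,2),round(r,2)
if __name__=='__main__':
    for f in sys.argv[1:]: print(f,'caddy shift y,x mm',shift(f),'board',shift(f,box=(-30,130,-325,-285),zz=.012))
E
python3 mv.py pics/top[dghij].png; python3 jaw.py pics/topj.png
```

```text
pics/topd.png caddy shift y,x mm (0.11, 0.29, 0.26) board (-0.12, 0.01, 0.13)
pics/topg.png caddy shift y,x mm (0.03, 0.31, 0.31) board (0.07, 0.01, 0.25)
pics/toph.png caddy shift y,x mm (0.07, 0.23, 0.27) board (-0.07, -0.11, 0.16)
pics/topi.png caddy shift y,x mm (0.02, 0.27, 0.33) board (0.02, -0.11, 0.23)
pics/topj.png caddy shift y,x mm (0.06, 0.31, 0.28) board (-0.11, -0.03, 0.26)
pics/topj.png travel 39.76 (np.float64(-235.8593546152115), np.float32(57.057686))
```

The caddy hasn't slid yet. I'll make the next stroke in stages, reading the force each time.

arm_command --increments '[[[0,0,0],[0,-15,0],0.25],[[0,0,0],[0,-25,0],0.25],[[0,0,0],[0,-25,0],0.25],[[0,0,0],[0,-25,0],0.25],[[0,0,0],[0,-25,0],0.25]]'

```text
t: 9.45
ee_pos: [0.4969, 0.1069, 0.0324]
tcp_rot: [0.0, 0.118, 0.993, 0.0]
ft_force: [0.1, 0.5, -0.2]
finger_gap: 0.064
```

```bash
python3 look.py k0 top; python3 jaw.py pics/topk0.png
```

```text
t 9.45 clamp xy [-64.5  21.6] z 0.0324 gap 64.0 f [-0.01  0.56] -0.23 front -10.4
pics/topk0.png travel 39.15 (np.float64(-236.47044172883034), np.float32(56.918247))
```

arm_command --increments '[[[0,0,0],[0,10,0],0.25],[[0,0,0],[0,16,0],0.25],[[0,0,0],[0,16,0],0.25],[[0,0,0],[0,16,0],0.25]]'

```text
t: 9.83
ee_pos: [0.5004, 0.1223, 0.0323]
tcp_rot: [0.0, 0.117, 0.993, -0.0]
ft_force: [-0.8, -2.4, 0.8]
finger_gap: 0.064
```

```bash
python3 look.py k1 top; python3 jaw.py pics/topk1.png; python3 mv.py pics/topk1.png
```

```text
t 9.8333 clamp xy [-64.8  37.4] z 0.0323 gap 64.0 f [-0.21 -2.5 ] 0.77 front 5.4
pics/topk1.png travel 42.04 (np.float64(-233.58224874734879), np.float32(57.228725))
pics/topk1.png caddy shift y,x mm (0.09, 0.5, 0.15) board (0.04, -0.06, 0.22)
```

arm_command --increments '[[[0,0,0],[0,2,0],0.25],[[0,0,0],[0,4,0],0.25],[[0,0,0],[0,4,0],0.25],[[0,0,0],[0,4,0],0.25]]'

```text
t: 10.22
ee_pos: [0.5014, 0.1254, 0.0323]
tcp_rot: [0.0, 0.118, 0.993, -0.0]
ft_force: [0.7, -4.0, -0.3]
finger_gap: 0.0637
```

```bash
python3 look.py k2 top; python3 jaw.py pics/topk2.png; python3 mv.py pics/topk2.png
```

```text
t 10.2167 clamp xy [-64.5  40.6] z 0.0323 gap 63.7 f [ 1.66 -3.73] -0.27 front 8.8
pics/topk2.png travel 42.77 (np.float64(-232.84647017717361), np.float32(56.91811))
pics/topk2.png caddy shift y,x mm (0.16, 0.47, 0.13) board (0.07, 0.04, 0.29)
```

arm_command --increments '[[[0,0,0],[0,2,0],0.25],[[0,0,0],[0,4,0],0.25],[[0,0,0],[0,4,0],0.25],[[0,0,0],[0,4,0],0.25],[[0,0,0],[0,4,0],0.25]]'

```text
t: 10.68
ee_pos: [0.5027, 0.1288, 0.0323]
tcp_rot: [0.001, 0.117, 0.993, -0.0]
ft_force: [0.8, -6.2, -1.2]
finger_gap: 0.0643
```

```bash
python3 look.py k3 top scene; python3 jaw.py pics/topk3.png; python3 mv.py pics/topk3.png
```

```text
t 10.6833 clamp xy [-64.   44.3] z 0.0323 gap 64.3 f [ 2.25 -5.86] -1.24 front 12.2
pics/topk3.png travel 43.76 (np.float64(-231.85736003518105), np.float32(58.24679))
pics/topk3.png caddy shift y,x mm (0.1, 0.48, 0.14) board (-0.15, 0.15, 0.23)
```

View pics/scenezk3.png

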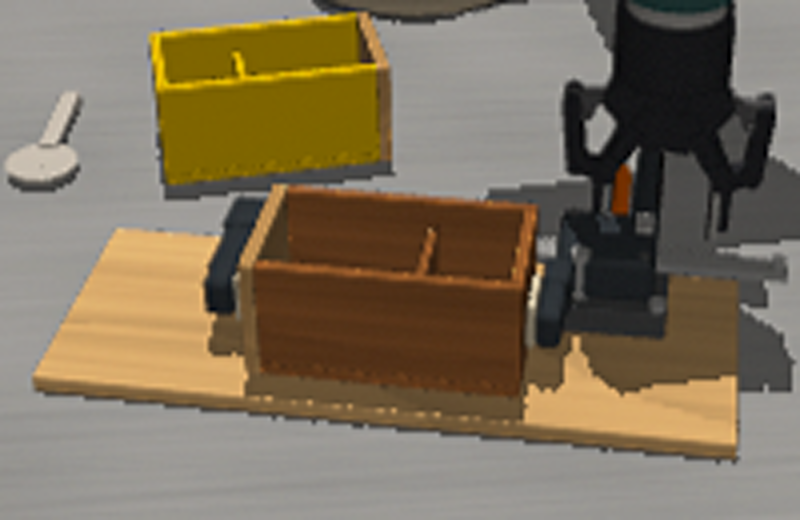

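The caddy has slid about 3 mm (divider from 425 to 430 in the zoomed view). I'll measure it from the scene mask, since phase correlation proved insensitive.

```bash
cat > sc.py <<'E'
from h import *
import sys
c=camera_info('scene');z=np.load('clamp.npz');th=float(z['th']);Rm=np.array([[np.cos(th),-np.sin(th)],[np.sin(th),np.cos(th)]])
def meas(f):
    im=cv2.resize(cv2.imread(f)[160:290,180:380],None,fx=8,fy=8,interpolation=cv2.INTER_CUBIC)
    hsv=cv2.cvtColor(im,cv2.COLOR_BGR2HSV)
    br=cv2.inRange(hsv,(3,120,30),(14,255,165));o=[]
    k=max(cv2.findContours(br,0,2)[0],key=cv2.contourArea);m=np.zeros_like(br);cv2.drawContours(m,[k],0,255,-1)
    r=[np.nonzero(m[v])[0].max() for v in range(620,740,4)];l=[np.nonzero(m[v])[0].min() for v in range(600,700,4)]
    # jaw dark left edge rows 490..560
    g=cv2.cvtColor(im,cv2.COLOR_BGR2GRAY);j=[np.nonzero(g[v,350:520]<75)[0].min()+350 for v in range(520,580,4)]
    return np.median(r)/8,np.median(l)/8,np.median(j)/8
# px per mm along clamp y at front face of caddy (x=115,z=50)
W=lambda x,y,zz:np.r_[Rm@np.array([x,y])/1e3+z['t'],zz/1e3]
s=[(proj(c,W(x,y+10,zz))-proj(c,W(x,y,zz)))[0]/10 for x,y,zz in((115,-40,50),(115,-200,50),(84,-240,46))]
if __name__=='__main__':
    r0=np.array(meas('pics/scenea.png'))
    for f in sys.argv[1:]: print(f,'mm: caddy +y end, caddy -y end, jaw',((np.array(meas(f))-r0)/s).round(2))
E
python3 sc.py pics/scene[aghj].png pics/scened.png pics/scenek3.png
```

```text
pics/scenea.png mm: caddy +y end, caddy -y end, jaw [0. 0. 0.]
pics/sceneg.png mm: caddy +y end, caddy -y end, jaw [ 0.3   0.   -8.06]
pics/sceneh.png mm: caddy +y end, caddy -y end, jaw [ 0.15  0.   -2.9 ]
pics/scenej.png mm: caddy +y end, caddy -y end, jaw [0.3  0.   7.42]
pics/scened.png mm: caddy +y end, caddy -y end, jaw [  0.   0. -10.]
pics/scenek3.png mm: caddy +y end, caddy -y end, jaw [ 0.74  3.11 12.25]
```

The caddy slid about 3.1 mm. The force excess of about 2.7 N puts the pad near 6.7 N, or roughly 1.9 mm squash. I'll nudge a bit further toward the end of the stroke and read again.

arm_command --increments '[[[0,0,0],[0,0.5,0],0.25],[[0,0,0],[0,0.8,0],0.25],[[0,0,0],[0,0.8,0],0.25],[[0,0,0],[0,0.8,0],0.25]]'

```text
t: 11.12
ee_pos: [0.503, 0.1294, 0.0323]
tcp_rot: [0.001, 0.117, 0.993, -0.001]
ft_force: [1.9, -7.4, -0.6]
finger_gap: 0.0643
```

```bash
python3 look.py l1 wrist; python3 look.py l2 top scene;python3 look.py l3 scene; python3 look.py l4;  python3 jaw.py pics/topl2.png;python3 sc.py pics/scenel2.png pics/scenel3.png
```

```text
t 11.1167 clamp xy [-63.9  44.8] z 0.0323 gap 64.3 f [ 3.58 -6.78] -0.61 front 12.7
t 11.1667 clamp xy [-63.9  44.8] z 0.0323 gap 63.7 f [ 1.71 -5.91] -0.18 front 13.0
t 11.2667 clamp xy [-63.9  44.8] z 0.0323 gap 64.1 f [ 3.   -6.03] -1.24 front 12.8
t 11.3167 clamp xy [-63.9  44.8] z 0.0323 gap 63.8 f [ 3.45 -6.1 ] -1.55 front 12.9
pics/topl2.png travel 43.81 (np.float64(-231.80817487835884), np.float32(57.78146))
pics/scenel2.png mm: caddy +y end, caddy -y end, jaw [ 0.59  3.11 12.25]
pics/scenel3.png mm: caddy +y end, caddy -y end, jaw [ 0.74  3.42 12.25]
```

View pics/wristl1.png

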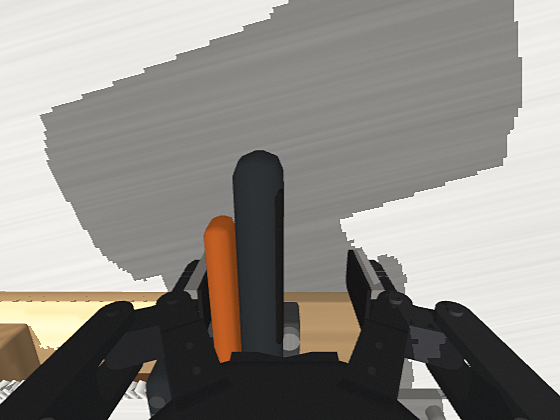

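The estimate is about 2.1 ± 0.8 mm, too near the lower limit. I'll do one more stroke in small steps with averaged force readings, using the free part of the stroke to calibrate the spring.

arm_command --increments '[[[0,0,0],[0,-15,0],0.25],[[0,0,0],[0,-24,0],0.25],[[0,0,0],[0,-24,0],0.25],[[0,0,0],[0,-24,0],0.25],[[0,0,0],[0,-24,0],0.25]]'

```text
t: 11.73
ee_pos: [0.4968, 0.1074, 0.0324]
tcp_rot: [0.0, 0.118, 0.993, 0.001]
ft_force: [0.0, 0.1, 0.8]
finger_gap: 0.0636
```

```bash
cat > avg.py <<'E'
from h import *
import sys
n=sys.argv[1];N=int(sys.argv[2]) if len(sys.argv)>2 else 8
z=np.load('clamp.npz');th=float(z['th']);Rm=np.array([[np.cos(th),-np.sin(th)],[np.sin(th),np.cos(th)]])
F=[];Y=[]
for i in range(N):
    s=state();F.append(Rm.T@s['ft_force'][:2]);Y.append((Rm.T@(s['ee_pos'][:2]-z['t'])*1e3)[1])
    v='scene' if i==0 else 'top'
    im=snapshot(v)[:,:,::-1]
    if i<2: cv2.imwrite(f'pics/{v}{n}.png',im)
F=np.array(F);print('t',s['t'],'y',np.mean(Y).round(2),'Fy',F[:,1].mean().round(2),'+-',(F[:,1].std()/N**.5).round(2),'Fx',F[:,0].mean().round(2))
E
python3 avg.py m0 8; python3 jaw.py pics/topm0.png; python3 sc.py pics/scenem0.png
```

```text
t 12.0833 y 22.02 Fy -0.22 +- 0.1 Fx 0.2
pics/topm0.png travel 42.74 (np.float64(-232.88204023241997), np.float32(57.383648))
pics/scenem0.png mm: caddy +y end, caddy -y end, jaw [ 0.74  3.42 10.64]
```

arm_command --increments '[[[0,0,0],[0,5,0],0.25],[[0,0,0],[0,8,0],0.25],[[0,0,0],[0,8,0],0.25],[[0,0,0],[0,8,0],0.25]]'

```text
t: 12.47
ee_pos: [0.4981, 0.1144, 0.0322]
tcp_rot: [-0.0, 0.117, 0.993, -0.0]
ft_force: [-0.6, -3.3, 1.0]
finger_gap: 0.064
```

```bash
python3 avg.py m1 8; python3 jaw.py pics/topm1.png
```

```text
t 12.8167 y 29.21 Fy -4.11 +- 0.14 Fx -0.6
pics/topm1.png travel 43.44 (np.float64(-232.1747259348631), np.float32(57.870815))
```

arm_command --increments '[[[0,0,0],[0,2,0],0.25],[[0,0,0],[0,3,0],0.25],[[0,0,0],[0,3,0],0.25],[[0,0,0],[0,3,0],0.25]]'

```text
t: 13.2
ee_pos: [0.4988, 0.1172, 0.0322]
tcp_rot: [-0.0, 0.118, 0.993, -0.0]
ft_force: [-1.4, -5.2, 0.2]
finger_gap: 0.0639
```

```bash
python3 avg.py m2 8; python3 jaw.py pics/topm2.png
```

```text
t 13.55 y 32.07 Fy -5.34 +- 0.2 Fx -1.07
pics/topm2.png travel 44.09 (np.float64(-231.52809641882777), np.float32(58.08315))
```

arm_command --increments '[[[0,0,0],[0,2,0],0.25],[[0,0,0],[0,3,0],0.25],[[0,0,0],[0,3,0],0.25],[[0,0,0],[0,3,0],0.25]]'

```text
t: 13.93
ee_pos: [0.4996, 0.1199, 0.0322]
tcp_rot: [-0.0, 0.117, 0.993, -0.001]
ft_force: [-2.4, -6.3, 1.0]
finger_gap: 0.0637
```

```bash
python3 avg.py m3 8; python3 jaw.py pics/topm3.png
```

```text
t 14.2833 y 34.81 Fy -6.53 +- 0.14 Fx -0.58
pics/topm3.png travel 44.9 (np.float64(-230.72273993492126), np.float32(59.16441))
```

The load rises smoothly: 6.5 N on the trigger at y 34.8, which gives roughly 2.5–3 mm of squash. Another 2 mm of trigger travel should centre it.

arm_command --increments '[[[0,0,0],[0,1,0],0.25],[[0,0,0],[0,2,0],0.25],[[0,0,0],[0,2,0],0.25],[[0,0,0],[0,2,0],0.25]]'

```text
t: 14.67
ee_pos: [0.5001, 0.1216, 0.0322]
tcp_rot: [-0.0, 0.117, 0.993, -0.001]
ft_force: [-2.4, -7.4, 1.0]
finger_gap: 0.064
```

```bash
python3 avg.py n1 8; python3 jaw.py pics/topn1.png; python3 sc.py pics/scenen1.png; python3 look.py n2 scene wrist
python3 - <<'E'
import cv2
a=[cv2.imread(f'pics/scene{n}.png')[195:265,220:325] for n in('a','h','j','n1')]
b=[cv2.resize(i,None,fx=3.7,fy=4,interpolation=cv2.INTER_CUBIC) for i in a]
cv2.imwrite('pics/cmp2.png',cv2.vconcat([cv2.hconcat(b[:2]),cv2.hconcat(b[2:])]))
E
```

```text
t 15.0167 y 36.61 Fy -6.99 +- 0.22 Fx -0.21
pics/topn1.png travel 45.38 (np.float64(-230.24006113409996), np.float32(59.905132))
pics/scenen1.png mm: caddy +y end, caddy -y end, jaw [ 0.74  3.11 13.22]
t 15.0667 clamp xy [-64.9  36.6] z 0.0322 gap 64.1 f [-0.07 -7.66] 1.06 front 4.6
```

View pics/cmp2.png

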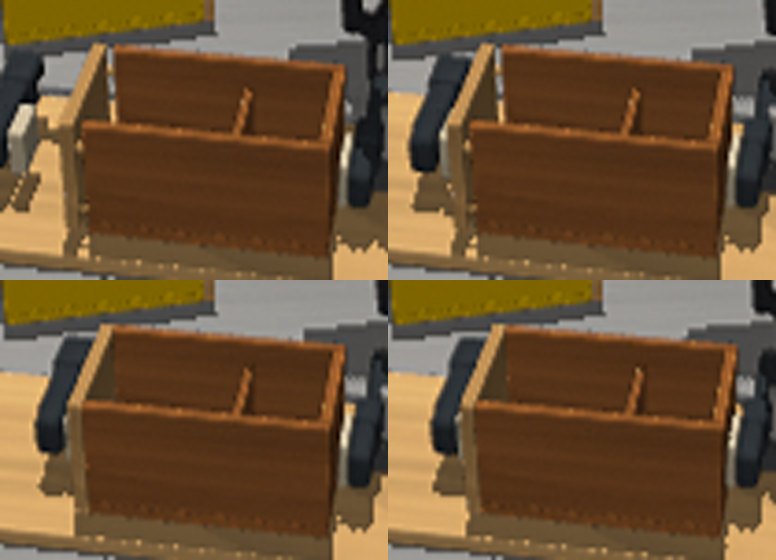

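View pics/scenezn2.png

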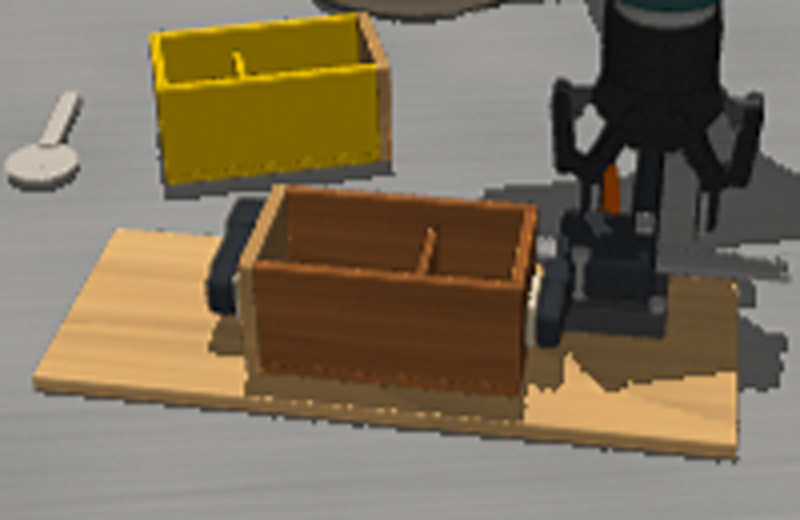

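View pics/wristn2.png

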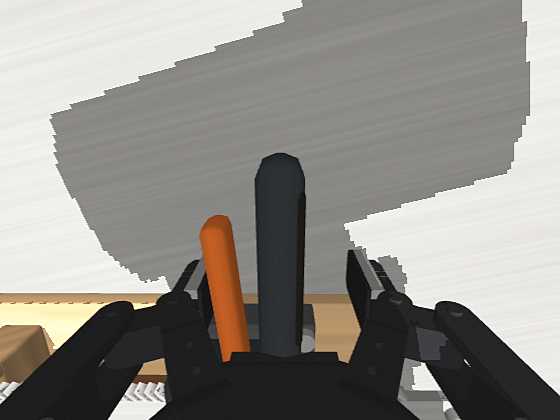

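Caddy position hasn't changed since seating while the jaw gained another 1.6 mm. Force gives about 2.8 mm and travel about 3 mm, the panel is flush, and the trigger is held mid-stroke. Handing in.

```bash
python3 - <<'E'
from h import *
s=state();print(s['t'],s['ft_force'],s['finger_gap']);print(finish_job())
E
```

```text
15.1667 [-2.23904203 -6.69494509  0.30816863] 0.06406385745933597
the job is handed in; nothing more can be done
None
```

I pumped the trigger ten times with one finger, the other straddling the handle. That drew the far jaw in about 45 mm. The last stroke was stopped part-way, and I handed the job in at about 15 s with the trigger still held there.

**Last checks**
- **Panel and caddy:** the end panel looks flush in the scene view. The caddy slid about 3 mm until it met the fixed pad, and did not move in the final presses.
- **Trigger:** the finger presses on it with about 7 N, with the trigger roughly half-way through its stroke.
- **Pad squash:** about 2.8 mm from the force on the trigger and about 3 mm from the jaw's travel, within the 1.5 to 5.5 mm allowed. Both are inferred, and the uncertainty is roughly 0.7 mm.
- **Bystanders and look-alike:** I didn't measure them. The yellow look-alike and the spoon look unmoved, and the path kept clear of the rest.

**Checks that failed or disagreed**
- **Caddy shift:** phase correlation in the top view showed no movement, so I used the scene view's mask instead. There the caddy's -y end showed 3.1 mm and its +y end, probably hidden, only 0.7 mm.
- **Jaw position:** the scene view's absolute jaw reading was unusable, so travel comes from the top view.
- **Step per stroke:** the jaw moved about 5 mm per stroke, not the stated 6 mm. It also appeared to start about 14 mm already drawn in.

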